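Fetch the V-block from behind the screw pots

ROBOT

A 6-joint arm with a two-finger parallel gripper is mounted at the origin on the work surface. World frame = base frame: x ahead of the robot, y to its left, z up, the work surface at z = 0. Lengths are in m, angles in rad, forces in N, time in s.
With the tool pointing down it reaches from about 0.25 to 0.775 m from the base axis. Payload 4 kg.
Tool frame: the origin (TCP) lies at the very end of the fingers, on their centre line; the grasp point (between the pads) lies 19 mm behind it; z points along the fingers, y is the line along which they close (so a half turn about z gives the same grasp; the last joint's range is limited). The gripper opens to 94 mm and grips with 3 to 60 N. Pads are 16 mm wide; open, the fingers measure 119 mm over their backs; the gripper's body (75 mm by 177 mm) begins 78 mm behind the grasp point.
Start: joints at [1.117, 0.087, 1.371, -0, 1.684, -0.103], TCP at [0.189, 0.517, 0.206] pointing down, gripper open.
Joint ranges: [-3.1, 3.1], [-0.76, 2.03], [0.27, 2.55], [-1.08, 4.22], [0.17, 2.65], [-2.57, 2.57]. Speed limits (rad/s): [2.79, 2.79, 3.14, 3.14, 3.14, 3.14].

INTERFACE

Orientations are given as [roll, pitch, yaw] about the fixed x, y, z axes, in that order (R = Rz(yaw) Ry(pitch) Rx(roll)).
In Python, from bench import robot, vision gives the robot as it stands.
- The arm moves only by the shell command python3 -m crank 'ROWS'. ROWS is JSON, a list of rows, each a list of 3 entries, a list of its own where there are three numbers: the closure, from 0 (fully open) to 1 (shut), then the shift along the tool's x, y, z in m, then the turn, a rotation vector about the tool's x, y, z in degrees. A call has 1 to 8 rows; each row shifts and turns the commanded pose from where the row before left it, along the tool's axes as they then stand; what a row does not reach is not made up. A row lasts 1/10 s, in which the tool goes at most 50 mm and 8.59 degrees, less where a joint would pass 70% of its speed; a pose out of reach is approached as far as the arm can. A call with a gripper value outside its range is refused whole. The fingers move at their own pace and stop on an object; the grip force is fixed at half the most. Time passes only in rows, so rows that do not move let the fingers close. It gives the time, the measured TCP pose, the force, the opening and the grip force at its end, in the units of the state.
- robot.get_obs(): the state, without advancing time (a new reading comes with each control period).
- vision.snapshot(name): name is "scene" or "top"; returns a dict with "color" (400x640x3 uint8, red, green, blue), "z_map" (400x640 float32, m along the optical axis (not along the pixel's ray), 0 where there is no reading), "fx", "fy", "cx", "cy" (pixels), "R" (3x3) and "t" (3): a world point X has camera coordinates R X + t. Camera axes: x right, y down, z forward; pixel columns grow to the right and rows downward; lengths in m; the calibration is good to about 2 mm. A picture is of the moment at which its call begins.
- robot.close_job(): hands the job in; it is judged then, once.
The state is a dict: "time": time; "joint_positions": joint angles; "qvel": joint speeds; "joint_torque": joint torques, N m; "tool_pos": TCP position; "ee_rot": TCP orientation; "wrist_force": force on the tool from outside, world axes, zero at the start; "wrist_torque": the same for the moment, N m; "width": finger opening in m; "finger_force": force on a finger pad.
Only numpy, scipy, OpenCV 4.12 (cv2) and the standard library are available. Lean on these libraries where they do the work, as an engineer would, in place of code of your own. Each camera call takes 0.05 s, during which the arm holds its last target. There are 200 camera calls.

TASK

Clear the two screw pots off the rack and stand both on the black side mat, then fetch the steel V-block from behind them and set it squarely in the middle of the white pad, its long side along the pad's long side, while the pots wait on the mat. Then put each pot back in the middle of the disc of its own colour on the rack; keep the pots upright and leave the bowl, the tape roll and the screwdriver alone.

Things in the scene. Friction and masses are not known exactly. Their poses are not given: they have to be found in the camera images.
- red_pot: round screw-top storage pot, diameter 44, height 95, upright, straight sided all the way up, white with a red lid and red band, about 0.16 kg. Origin at the centre of its underside, z up. At the start it stands on its own red mark on the rack, in front of the V-block. All sizes in mm.
- blue_pot: round screw-top storage pot, diameter 44, height 95, upright, straight sided all the way up, white with a blue lid and blue band, about 0.16 kg. Origin at the centre of its underside, z up. At the start it stands on its own blue mark on the rack, in front of the V-block.
- red_mark: flat round red disc, diameter 66, 2 thick, fixed on the dark wooden rack: home of the red pot, which covers its middle at the start. Origin at the centre of its underside; its top is 14 mm above the bench. The marks lie side by side, 80 apart, on a board 180 wide by 140 deep, 12 thick, which may be turned. Red and blue change sides from start to start.
- blue_mark: flat round blue disc, diameter 66, 2 thick, fixed on the dark wooden rack: home of the blue pot, which covers its middle at the start. Origin at the centre of its underside; its top is 14 mm above the bench. The marks lie side by side, 80 apart, on a board 180 wide by 140 deep, 12 thick, which may be turned.
- v_block: steel block 50 long (its x), 36 wide (its y), 30 high, about 0.35 kg, V groove along x in its top; grip its flat sides across y. Origin at the centre of its underside. Starts on the rack board (12 above the bench), 48 behind the midpoint between the pots, too near them (9) for a gripper to come down until they are gone; a low fence (top 30 above the bench) is 10 behind it.
- pad: white plate 92 long (its x) by 60 wide (its y), 3 thick, fixed on the bench: the V-block's goal. Origin at the centre of its underside, on the bench; its top is 3 mm higher.
- side_mat: black rubber mat 200 long (its x) by 114 wide (its y), 3 thick, fixed on the bench: the side area, with room for both pots one behind the other along x. Origin at the centre of its underside, on the bench; its top is 3 mm higher. Pad and mat change sides of the rack from start to start.
- bowl: blue bowl, diameter 90, height 35, bystander. Origin at the centre of its underside.
- tape_roll: yellow roll of tape lying flat, diameter 80, height 24, bystander. Origin at the centre of its underside.
- screwdriver: orange-handled screwdriver lying on the bench, bystander. Origin under its middle.

How it is judged:
By the outcome, as a careful person would: the job done as asked, in the order asked, and still so for the second after the job is handed in, with the robot touching nothing.
It also fails if it takes over 128 s, if anything falls off the work surface, if the arm or the gripper's body presses on something with over 40 N, if the wrist force passes 120 N, or if a joint passes its speed limit or range.

## Working session

There is one attempt and no reset: what is moved stays moved. The work goes in short steps, Python scripts to look and compute and a shell command to move; the robot and the scene stay as the last step left them, time stands still between calls to the robot, and variables do not carry over. Pictures are saved under pics/ and viewed, at most 14 in all, crops included, and the job is handed in when it is done.

```bash
ls; mkdir -p pics
python3 - <<'E'
from bench import robot, vision
import cv2,numpy as np
for n in("top","scene"):
    s=vision.snapshot(n); cv2.imwrite(f"pics/{n}0.png",s["color"][:,:,::-1]); np.savez(f"{n}0.npz",**s)
    print(n,s["fx"],s["cx"],s["cy"],s["R"].round(3).tolist(),s["t"])
print(robot.get_obs())
E
```

```text
pics
top 372.2111970352737 310.9448327300426 201.0748746901245 [[-0.015, -1.0, 0.012], [-0.997, 0.014, -0.076], [0.076, -0.013, -0.997]] [7.50380239e-05 6.29628351e-01 9.25409185e-01]
scene 385.3843885486574 321.9756672216026 203.2610137902432 [[0.604, 0.797, 0.011], [0.671, -0.501, -0.547], [-0.43, 0.338, -0.837]] [-0.37238406 -0.38284825  1.05770903]
{'time': 0.1, 'joint_positions': array([ 1.11690066e+00,  8.78752169e-02,  1.37205774e+00,  2.66223915e-05,
        1.68359961e+00, -1.03091831e-01]), 'qvel': array([-0.001513  , -0.00093368, -0.00557256,  0.00084143, -0.00014647,
        0.00023319]), 'joint_torque': array([ 1.73161890e-03, -3.41253269e+01, -3.03303301e+01,  7.18397833e-02,
        3.03940522e-02, -7.61757633e-05]), 'tool_pos': array([0.18878943, 0.51607395, 0.20444745]), 'ee_rot': array([-3.13966577e+00, -2.25953139e-04,  2.79079157e+00]), 'wrist_force': array([ 0.78641792, -0.96461244, -0.30375459]), 'wrist_torque': array([-0.05420391, -0.04692422,  0.00738531]), 'finger_force': 0.0, 'width': 0.09375930785299288}
```

View pics/top0.png

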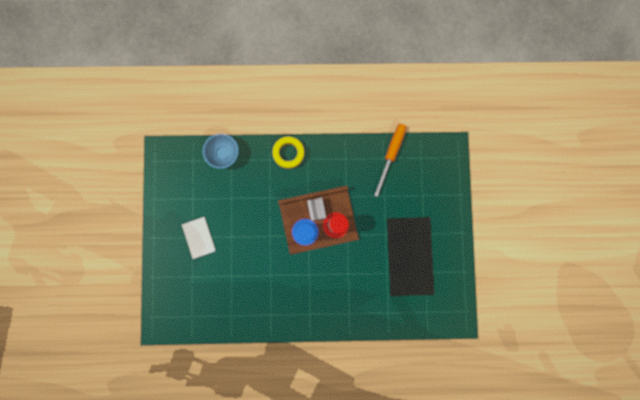

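View pics/scene0.png

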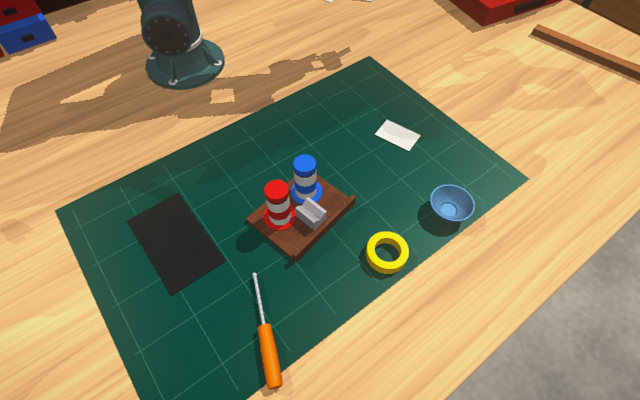

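The top view shows the pad at (198,238), the mat at (410,256) and the rack at (318,220). On the rack the blue pot is at (305,232), the red pot at (337,224) and the V-block at (317,208). The bowl, tape roll and screwdriver lie further out. Next I'll measure these.

```bash
cat > h.py <<'E'
import numpy as np,cv2
def cloud(s):
    v,u=np.mgrid[0:400,0:640]; z=s["z_map"]
    P=np.dstack([(u-s["cx"])/s["fx"]*z,(v-s["cy"])/s["fy"]*z,z])
    return (P-s["t"])@s["R"]
def ray(s,uv,h):
    uv=np.atleast_2d(uv).astype(float)
    d=np.c_[(uv[:,0]-s["cx"])/s["fx"],(uv[:,1]-s["cy"])/s["fy"],np.ones(len(uv))]@s["R"]
    c=-s["R"].T@s["t"]; k=(h-c[2])/d[:,2]; return (c+d*k[:,None])[:,:2]
def big(m):
    n,l,st,_=cv2.connectedComponentsWithStats(m.astype(np.uint8)); return l==1+np.argmax(st[1:,4])
def rect(s,m,h):
    c=max(cv2.findContours(m.astype(np.uint8),0,1)[0],key=cv2.contourArea)[:,0]
    w=ray(s,c,h); (x,y),(a,b),t=cv2.minAreaRect((w*1000).astype(np.float32))
    if a<b:a,b,t=b,a,t+90
    return np.round([x,y,a,b,(t+90)%180-90],1)
E
cat > m.py <<'E'
from h import *
for n in("top","scene"):
    s=dict(np.load(n+"0.npz")); c=s["color"].astype(int); P=cloud(s); r,g,b=c[...,0],c[...,1],c[...,2]
    ok=s["z_map"]>0
    inn=ok&(P[...,0]>.2)&(P[...,0]<.78)&(abs(P[...,1])<.5)
    print(n,"cam",-s["R"].T@s["t"], "bench z",np.median(P[...,2][inn]))
    for nm,m in(("red",(r>130)&(g<70)&(b<70)),("blue",(b>130)&(r<70)&(g<120))):
        m=big(m&inn); q=m&(P[...,2]>.095); 
        uv=np.argwhere(q)[:,::-1]
        cnt=cv2.minEnclosingCircle(ray(s,uv,.109).astype(np.float32)*1000)
        print(nm,q.sum(),"h",np.median(P[...,2][q]),"cloud",P[q].mean(0),"ray",ray(s,uv,.109).mean(0),"circ",cnt)
    w=big((c.min(2)>150)&inn&(abs(P[...,2])<.015)&(P[...,1]>.15)); print("pad",rect(s,w,.003))
    k=big((c.max(2)<60)&inn&(abs(P[...,2])<.015)&(P[...,1]<-.1)); print("mat",rect(s,k,.003))
    o=big((r>g+10)&(r>b+10)&(r<170)&inn&(abs(P[...,2])<.06)&(np.hypot(P[...,0]-.55,P[...,1])<.17)); print("board",rect(s,o,.012))
    vb=big((c.max(2)-c.min(2)<35)&(c.min(2)>80)&inn&(P[...,2]>.02)&(P[...,2]<.06)&(np.hypot(P[...,0]-.55,P[...,1])<.17)); print("vb",vb.sum(),rect(s,vb,.042),P[vb].mean(0))
s=dict(np.load("top0.npz")); cv2.imwrite("pics/crop0.png",cv2.resize(s["color"][170:270,260:380,::-1],None,fx=6,fy=6,interpolation=2))
E
python3 m.py
```

```text
top cam [0.5578703  0.00374872 0.97035082] bench z 0.0011243373505830825
red 276 h 0.10965492610502477 cloud [ 0.56926615 -0.06979277  0.10954929] ray [ 0.56927391 -0.06983861] circ ((569.5826416015625, -69.36354064941406), 22.273561477661133)
blue 48 h 0.10952427643904239 cloud [ 0.5522684  -0.00143831  0.10945629] ray [ 0.55226568 -0.00144128] circ ((550.6919555664062, 7.185159206390381), 21.982948303222656)
pad [541.7 282.7  93.4  61.1  18.2]
mat [ 484.8 -263.5  199.9  112.6    0.9]
board [582.9 -26.9 182.7 141.6 -78.4]
vb 290 [607.4 -20.6  49.5  35.8  10.5] [ 0.60765113 -0.02063742  0.03874408]
scene cam [ 0.93693768 -0.25245994  0.68000208] bench z 0.001186190175988016
red 379 h 0.1093999220859296 cloud [ 0.56964984 -0.07113523  0.10936807] ray [ 0.56940859 -0.0710192 ] circ ((570.0259399414062, -70.7918930053711), 22.784698486328125)
blue 313 h 0.10957377542548208 cloud [0.55040008 0.00546575 0.10942766] ray [0.55010658 0.00565773] circ ((551.0258178710938, 7.068281650543213), 23.000349044799805)
pad [540.  283.3  92.4  60.3  18.1]
mat [ 483.5 -263.7  201.9  114.9    1.1]
board [578.2 -23.1 190.9 144.4 -78.4]
vb 637 [599.8 -21.3  95.4  54.1 -16.2] [ 0.6035954  -0.02102838  0.03521692]
```

View pics/crop0.png

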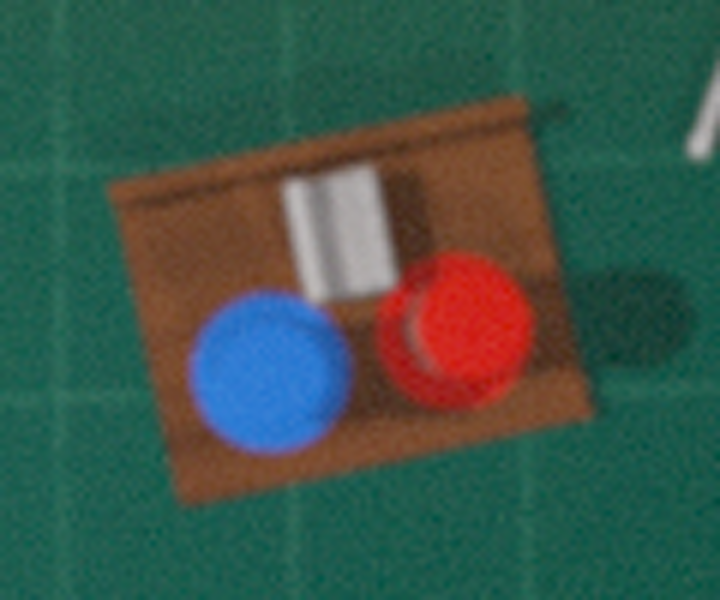

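The crop shows the pots on their marks and the V-block behind them against the fence. The measured pots are 79 apart, and the V-block is where the layout puts it, so the readings agree. I'll write a shift helper and turn the tool so its y axis runs along the rack's depth.

```bash
cat > go.py <<'E'
import sys,numpy as np
from bench import robot
from scipy.spatial.transform import Rotation as T
# args: x y z (m) [angle of tool y in world, deg]; prints shift along tool axes (mm) and turn (deg)
o=robot.get_obs(); R=T.from_euler("xyz",o["ee_rot"])
a=np.array(list(map(float,sys.argv[1:])))
cur=np.degrees(np.arctan2(*R.as_matrix()[1::-1,1]))
print("shift mm",(R.inv().apply(a[:3]-o["tool_pos"])*1000).round(1),"at",o["tool_pos"].round(4),"tooly",round(cur,2))
if len(a)>3:
    d=(a[3]-cur+90)%180-90; y=np.radians(cur+d+90)
    G=T.from_euler("xyz",[np.pi,0,y]); print("turn",np.degrees((R.inv()*G).as_rotvec()).round(2), "shift after turn",(G.inv().apply(a[:3]-o["tool_pos"])*1000).round(1))
E
python3 -m crank '[[0,[0,0,0],[0,0,8.3]],[0,[0,0,0],[0,0,8.3]],[0,[0,0,0],[0,0,8.3]],[0,[0,0,0],[0,0,8.3]],[0,[0,0,0],[0,0,8.3]],[0,[0,0,0],[0,0,8.3]],[0,[0,0,0],[0,0,8.3]],[0,[0,0,0],[0,0,0]]]'; python3 go.py .5696 -.0700 .2 11.6
```

```text
time: 0.9
tool_pos: [0.1889, 0.5162, 0.2049]
ee_rot: [-3.141, 0.001, 1.777]
wrist_force: [0.0, -0.3, -0.3]
width: 0.0938
finger_force: 0.0
shift mm [-651.8  252.6    5.3] at [0.1889 0.5162 0.2049] tooly 11.82
turn [-0.04  0.05  0.22] shift after turn [-650.8  255.     4.9]
```

```bash
python3 -m crank '[[0,[-0.041,0.016,0],[0,0,0]],[0,[-0.041,0.016,0],[0,0,0]],[0,[-0.041,0.016,0],[0,0,0]],[0,[-0.041,0.016,0],[0,0,0]],[0,[-0.041,0.016,0],[0,0,0]],[0,[-0.041,0.016,0],[0,0,0]],[0,[-0.041,0.016,0],[0,0,0]],[0,[-0.041,0.016,0],[0,0,0]]]' >/dev/null;  python3 -m crank '[[0,[-0.041,0.016,0],[0,0,0]],[0,[-0.041,0.016,0],[0,0,0]],[0,[-0.041,0.016,0],[0,0,0]],[0,[-0.041,0.016,0],[0,0,0]],[0,[-0.041,0.016,0],[0,0,0]],[0,[-0.041,0.016,0],[0,0,0]],[0,[-0.041,0.016,0],[0,0,0]],[0,[0,0,0],[0,0,0]]]'; python3 go.py .5696 -.0700 .055 11.6
```

```text
time: 2.5
tool_pos: [0.5511, -0.0408, 0.2038]
ee_rot: [-3.14, 0.001, 1.774]
wrist_force: [0.3, 0.6, -1.0]
width: 0.0941
finger_force: 0.0
shift mm [-32.2  12.5 148.8] at [ 0.5511 -0.0408  0.2038] tooly 11.65
turn [-0.11  0.06  0.05] shift after turn [-32.3  12.2 148.8]
```

```bash
python3 -m crank '[[0,[-0.032,0.0125,0],[0,0,0]],[0,[0,0,0.035],[0,0,0]],[0,[0,0,0.035],[0,0,0]],[0,[0,0,0],[0,0,0]]]'; python3 go.py .5696 -.0700 .055 11.6
```

```text
time: 2.9
tool_pos: [0.5643, -0.0638, 0.1291]
ee_rot: [-3.13, -0.006, 1.779]
wrist_force: [-0.5, 0.1, -1.0]
width: 0.0942
finger_force: 0.0
shift mm [-7.6  4.7 74.1] at [ 0.5643 -0.0638  0.1291] tooly 11.94
turn [-0.66 -0.32  0.34] shift after turn [-7.2  3.9 74.1]
```

```bash
python3 -m crank '[[0,[0,0,0],[0,0,0]],[0,[0,0,0],[0,0,0]],[0,[0,0,0],[0,0,0]]]'; python3 go.py .5696 -.0700 .055 11.6
```

```text
time: 3.2
tool_pos: [0.5698, -0.0651, 0.1383]
ee_rot: [3.137, 0.002, 1.778]
wrist_force: [0.4, 0.9, -0.3]
width: 0.0941
finger_force: 0.0
shift mm [-4.6 -1.6 83.3] at [ 0.5698 -0.0651  0.1383] tooly 11.86
turn [0.25 0.1  0.26] shift after turn [-4.8 -1.2 83.3]
```

```bash
python3 -m crank '[[0,[-0.0045,-0.001,0.02],[0,0,0.2]],[0,[0,0,0.025],[0,0,0]],[0,[0,0,0.025],[0,0,0]],[0,[0,0,0.01],[0,0,0]],[0,[0,0,0],[0,0,0]],[0,[0,0,0],[0,0,0]],[0,[0,0,0],[0,0,0]],[0,[0,0,0],[0,0,0]]]'; python3 go.py .5696 -.0700 .055 11.6
```

```text
time: 4.0
tool_pos: [0.5695, -0.07, 0.0572]
ee_rot: [3.139, 0.001, 1.773]
wrist_force: [0.3, -0.6, -0.4]
width: 0.094
finger_force: 0.0
shift mm [-0.   0.   2.2] at [ 0.5695 -0.07    0.0572] tooly 11.61
turn [0.16 0.07 0.01] shift after turn [-0.   0.1  2.2]
```

```bash
python3 -m crank '[[1,[0,0,0],[0,0,0]],[1,[0,0,0],[0,0,0]],[1,[0,0,0],[0,0,0]],[1,[0,0,0],[0,0,0]],[1,[0,0,0],[0,0,0]],[1,[0,0,0],[0,0,0]],[1,[0,0,0],[0,0,0]],[1,[0,0,0],[0,0,0]]]'; python3 go.py .5696 -.0700 .055 11.6
```

```text
time: 4.8
tool_pos: [0.5683, -0.0698, 0.0554]
ee_rot: [-3.141, -0.0, 1.773]
wrist_force: [0.9, -1.0, 0.6]
width: 0.0439
finger_force: 30.0
shift mm [-0.5  1.2  0.4] at [ 0.5683 -0.0698  0.0554] tooly 11.6
turn [-0.01 -0.01  0.  ] shift after turn [-0.5  1.2  0.4]
```

```bash
python3 -m crank '[[1,[0,0,-0.01],[0,0,0]],[1,[0,0,-0.015],[0,0,0]],[1,[0,0,-0.02],[0,0,0]],[1,[0,0,-0.01],[0,0,0]],[1,[0,0,-0.005],[0,0,0]],[1,[0,0,0],[0,0,0]],[1,[0,0,0],[0,0,0]]]'; python3 go.py .54 -.2635 .115 11.6
```

```text
time: 5.5
tool_pos: [0.568, -0.0697, 0.1148]
ee_rot: [-3.141, -0.001, 1.773]
wrist_force: [0.7, 0.1, -2.0]
width: 0.0438
finger_force: 30.0
shift mm [-184.2  -66.4   -0.2] at [ 0.568  -0.0697  0.1148] tooly 11.6
turn [-0.06 -0.03  0.  ] shift after turn [-184.2  -66.4   -0.2]
```

```bash
python3 -m crank '[[1,[-0.018,-0.0064,0],[0,0,0]],[1,[-0.036,-0.013,0],[0,0,0]],[1,[-0.042,-0.015,0],[0,0,0]],[1,[-0.042,-0.015,0],[0,0,0]],[1,[-0.030,-0.011,0],[0,0,0]],[1,[-0.016,-0.006,0],[0,0,0]],[1,[0,0,0],[0,0,0]],[1,[0,0,0],[0,0,0]]]'>/dev/null;python3 -m crank '[[1,[0,0,0.012],[0,0,0]],[1,[0,0,0.018],[0,0,0]],[1,[0,0,0.018],[0,0,0]],[1,[0,0,0.010],[0,0,0]],[1,[0,0,0],[0,0,0]],[1,[0,0,0],[0,0,0]]]'; python3 go.py .54 -.2635 .045 11.6
```

```text
time: 6.9
tool_pos: [0.5407, -0.2626, 0.0575]
ee_rot: [3.141, -0.0, 1.774]
wrist_force: [0.5, -0.2, -1.5]
width: 0.0437
finger_force: 30.0
shift mm [-0.7 -0.9 12.5] at [ 0.5407 -0.2626  0.0575] tooly 11.66
turn [ 0.01 -0.01  0.06] shift after turn [-0.7 -0.9 12.5]
```

```bash
python3 -m crank '[[1,[0,0,0.006],[0,0,0]],[1,[0,0,0.005],[0,0,0]],[1,[0,0,0.0015],[0,0,0]],[1,[0,0,0],[0,0,0]],[1,[0,0,0],[0,0,0]],[1,[0,0,0],[0,0,0]]]'
```

```text
time: 7.5
tool_pos: [0.5405, -0.2635, 0.0452]
ee_rot: [3.141, 0.0, 1.773]
wrist_force: [0.1, 0.1, -1.8]
width: 0.0437
finger_force: 30.0
```

```bash
python3 -m crank '[[1,[0,0,0.001],[0,0,0]],[1,[0,0,0],[0,0,0]],[1,[0,0,0],[0,0,0]]]'; python3 -m crank '[[0,[0,0,0],[0,0,0]],[0,[0,0,0],[0,0,0]],[0,[0,0,0],[0,0,0]],[0,[0,0,0],[0,0,0]],[0,[0,0,0],[0,0,0]],[0,[0,0,0],[0,0,0]],[0,[0,0,-0.02],[0,0,0]],[0,[0,0,-0.04],[0,0,0]]]';python3 -m crank '[[0,[0,0,-0.04],[0,0,0]],[0,[0,0,-0.02],[0,0,0]],[0,[0,0,0],[0,0,0]],[0,[0,0,0],[0,0,0]],[0,[0,0,0],[0,0,0]]]'; python3 go.py .551 .007 .17 11.6
```

```text
time: 7.8
tool_pos: [0.5406, -0.2635, 0.0444]
ee_rot: [3.141, 0.001, 1.773]
wrist_force: [-0.2, 0.5, 0.3]
width: 0.0437
finger_force: 30.0
time: 8.6
tool_pos: [0.5378, -0.2618, 0.1001]
ee_rot: [-3.135, -0.007, 1.773]
wrist_force: [-0.2, -0.1, 0.3]
width: 0.0938
finger_force: 0.0
time: 9.1
tool_pos: [0.5394, -0.2627, 0.1613]
ee_rot: [-3.138, -0.003, 1.773]
wrist_force: [-0.1, -0.4, -0.3]
width: 0.0939
finger_force: 0.0
shift mm [261.9  65.6  -8.1] at [ 0.5394 -0.2627  0.1613] tooly 11.6
turn [-0.18 -0.17 -0.  ] shift after turn [261.9  65.6  -8.7]
```

```bash
python3 -m crank '[[0,[0.035,0.0085,0],[0,0,0]],[0,[0.046,0.0115,0],[0,0,0]],[0,[0.046,0.0115,0],[0,0,0]],[0,[0.046,0.0115,0],[0,0,0]],[0,[0.046,0.0115,0],[0,0,0]],[0,[0.030,0.0075,0],[0,0,0]],[0,[0.013,0.0035,0],[0,0,0]],[0,[0,0,0],[0,0,0]]]'>/dev/null;python3 -m crank '[[0,[0,0,0],[0,0,0]],[0,[0,0,0],[0,0,0]],[0,[0,0,0.02],[0,0,0]],[0,[0,0,0.02],[0,0,0]],[0,[0,0,0],[0,0,0]],[0,[0,0,0],[0,0,0]],[0,[0,0,0],[0,0,0]]]'; python3 go.py .551 .007 .055 11.6
python3 - <<'E'
from bench import vision
import cv2,numpy as np
s=vision.snapshot("scene"); cv2.imwrite("pics/scene1.png",s["color"][:,:,::-1])
E
```

```text
time: 10.6
tool_pos: [0.5527, 0.0057, 0.1253]
ee_rot: [3.14, 0.001, 1.772]
wrist_force: [0.6, 0.5, 0.8]
width: 0.0937
finger_force: 0.0
shift mm [ 1.7 -1.5 70.3] at [0.5527 0.0057 0.1253] tooly 11.54
turn [ 0.12  0.03 -0.06] shift after turn [ 1.6 -1.4 70.3]
```

View pics/scene1.png

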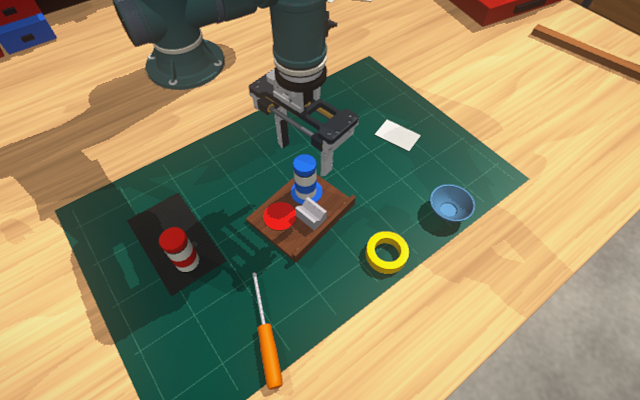

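The red pot stands upright on the mat at (178,250), its mark at (280,216) is clear, and the open gripper is above the blue pot. Now the blue grasp.

```bash
python3 -m crank '[[0,[0.0015,-0.0015,0.015],[0,0,0]],[0,[0,0,0.025],[0,0,0]],[0,[0,0,0.02],[0,0,0]],[0,[0,0,0.01],[0,0,0]],[0,[0,0,0],[0,0,0]],[0,[0,0,0],[0,0,0]],[0,[0,0,0],[0,0,0]]]'; python3 go.py .551 .007 .055;python3 -m crank '[[1,[0,0,0],[0,0,0]],[1,[0,0,0],[0,0,0]],[1,[0,0,0],[0,0,0]],[1,[0,0,0],[0,0,0]],[1,[0,0,0],[0,0,0]],[1,[0,0,0],[0,0,0]],[1,[0,0,0],[0,0,0]],[1,[0,0,0],[0,0,0]]]'
```

```text
time: 11.35
tool_pos: [0.5512, 0.0076, 0.0554]
ee_rot: [3.139, 0.001, 1.773]
wrist_force: [0.7, -0.2, 0.3]
width: 0.0942
finger_force: 0.0
shift mm [-0.6 -0.3  0.4] at [0.5512 0.0076 0.0554] tooly 11.61
time: 12.15
tool_pos: [0.5499, 0.0076, 0.0539]
ee_rot: [-3.141, -0.0, 1.773]
wrist_force: [-1.1, -0.8, 0.2]
width: 0.0435
finger_force: 30.0
```

```bash
python3 -m crank '[[1,[0,0,-0.01],[0,0,0]],[1,[0,0,-0.015],[0,0,0]],[1,[0,0,-0.02],[0,0,0]],[1,[0,0,-0.01],[0,0,0]],[1,[0,0,-0.005],[0,0,0]],[1,[0,0,0],[0,0,0]],[1,[0,0,0],[0,0,0]]]'; python3 go.py .43 -.2635 .115 11.6
```

```text
time: 12.85
tool_pos: [0.5497, 0.0076, 0.1134]
ee_rot: [-3.141, -0.0, 1.773]
wrist_force: [-0.8, -1.3, -1.7]
width: 0.0438
finger_force: 30.0
shift mm [-241.5 -171.8   -1.6] at [0.5497 0.0076 0.1134] tooly 11.6
turn [-0.06 -0.02 -0.  ] shift after turn [-241.5 -171.8   -1.6]
```

```bash
python3 -m crank '[[1,[-0.019,-0.014,0],[0,0,0]],[1,[-0.034,-0.024,0],[0,0,0]],[1,[-0.039,-0.0275,0],[0,0,0]],[1,[-0.039,-0.0275,0],[0,0,0]],[1,[-0.039,-0.0275,0],[0,0,0]],[1,[-0.036,-0.026,0],[0,0,0]],[1,[-0.024,-0.017,0],[0,0,0]],[1,[-0.012,-0.0085,0],[0,0,0]]]'>/dev/null;python3 -m crank '[[1,[0,0,0],[0,0,0]],[1,[0,0,0],[0,0,0]],[1,[0,0,0.012],[0,0,0]],[1,[0,0,0.018],[0,0,0]],[1,[0,0,0.018],[0,0,0]],[1,[0,0,0.010],[0,0,0]],[1,[0,0,0],[0,0,0]],[1,[0,0,0],[0,0,0]]]'; python3 go.py .43 -.2635 .043 11.6
```

```text
time: 14.45
tool_pos: [0.4307, -0.2635, 0.056]
ee_rot: [3.142, -0.0, 1.774]
wrist_force: [-0.8, 0.2, -1.5]
width: 0.0435
finger_force: 30.0
shift mm [ 0.1 -0.7 13. ] at [ 0.4307 -0.2635  0.056 ] tooly 11.66
turn [ 0.   -0.01  0.06] shift after turn [ 0.1 -0.7 13. ]
```

```bash
python3 -m crank '[[1,[0,0,0.006],[0,0,0]],[1,[0,0,0.005],[0,0,0]],[1,[0,0,0.0025],[0,0,0]],[1,[0,0,0],[0,0,0]],[1,[0,0,0],[0,0,0]],[1,[0,0,0],[0,0,0]]]'
```

```text
time: 15.05
tool_pos: [0.4303, -0.2641, 0.0428]
ee_rot: [3.141, 0.0, 1.773]
wrist_force: [-0.8, 0.9, 1.9]
width: 0.0439
finger_force: 30.0
```

Contact at the expected height. I'll release, lift and look at the cleared rack.

```bash
python3 -m crank '[[0,[0,0,0],[0,0,0]],[0,[0,0,0],[0,0,0]],[0,[0,0,0],[0,0,0]],[0,[0,0,0],[0,0,0]],[0,[0,0,0],[0,0,0]],[0,[0,0,0],[0,0,0]],[0,[0,0,-0.02],[0,0,0]],[0,[0,0,-0.04],[0,0,0]]]'>/dev/null;python3 -m crank '[[0,[0,0,-0.04],[0,0,0]],[0,[0,0,-0.03],[0,0,0]],[0,[0,0,0],[0,0,0]],[0,[0,0,0],[0,0,0]],[0,[0,0,0],[0,0,0]]]'
cat > m2.py <<'E'
from h import *
from bench import vision
import sys
for n in("top","scene"):
    s=vision.snapshot(n); np.savez(n+"2.npz",**s); c=s["color"].astype(int); P=cloud(s); r,g,b=c[...,0],c[...,1],c[...,2]
    near=(np.hypot(P[...,0]-.58,P[...,1]+.026)<.13)&(s["z_map"]>0)
    cv2.imwrite(f"pics/{n}2.png",cv2.resize(s["color"][130:280,180:440,::-1],None,fx=3,fy=3))
    for nm,m in(("red",(r>110)&(g<70)&(b<70)),("blue",(b>110)&(r<80)&(g<130))):
        m=big(m&near&(P[...,2]<.06)); k=max(cv2.findContours(m.astype(np.uint8),0,1)[0],key=cv2.contourArea)[:,0]
        w=ray(s,k,.014)*1000; print(n,nm,m.sum(),"enc",cv2.minEnclosingCircle(w.astype(np.float32)),"ell",np.round(cv2.fitEllipse(w.astype(np.float32))[:2],1).tolist() if 0 else cv2.fitEllipse(w.astype(np.float32)))
    vb=big((c.max(2)-c.min(2)<35)&(c.min(2)>70)&near&(P[...,2]>.028)&(P[...,2]<.06)); print("vb",vb.sum(),rect(s,vb,.042),np.percentile(P[vb],[2,98],axis=0).mean(0))
E
python3 m2.py; python3 go.py .607 -.021 .15 101.6
```

```text
time: 16.35
tool_pos: [0.4295, -0.2634, 0.1705]
ee_rot: [-3.139, -0.003, 1.773]
wrist_force: [-0.4, -0.7, -0.2]
width: 0.0943
finger_force: 0.0
top red 580 enc ((570.8561401367188, -68.6583023071289), 39.22221755981445) ell ((568.4046630859375, -71.1548843383789), (65.59455108642578, 70.72962951660156), 51.84406661987305)
top blue 329 enc ((552.0612182617188, 7.756443977355957), 31.799840927124023) ell ((552.153076171875, 7.957663059234619), (60.50632858276367, 61.19059753417969), 166.00021362304688)
vb 289 [607.4 -20.6  49.5  35.8  10.5] [ 0.60743484 -0.01995604  0.03773502]
scene red 1008 enc ((574.9337158203125, -56.95777893066406), 72.23544311523438) ell ((571.80908203125, -67.35926818847656), (70.03033447265625, 111.06084442138672), 58.323829650878906)
scene blue 572 enc ((550.7252807617188, 7.891443252563477), 33.343021392822266) ell ((548.470703125, 8.883554458618164), (59.64996337890625, 66.21424102783203), 155.17880249023438)
vb 488 [610.1 -24.9  55.2  42.9  11.4] [ 0.60877191 -0.02332715  0.03674238]
shift mm [201.6 222.8  20.3] at [ 0.4294 -0.2633  0.1702] tooly 11.6
turn [ 3.0e-02 -2.6e-01 -9.0e+01] shift after turn [-222.7  201.7   20.2]
```

View pics/top2.png

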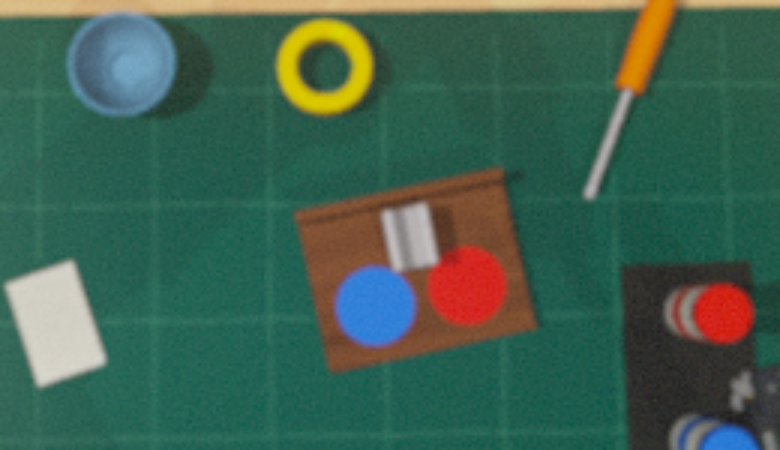

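Both pots stand on the mat and both marks are clear: blue at about (375,306), red at about (467,286) in the crop. The marks fit 80 apart. Now I'll turn the tool 90° and go to the V-block.

```bash
python3 -m crank '[[0,[0,0,0],[0,0,8]],[0,[0,0,0],[0,0,8.2]],[0,[0,0,0],[0,0,8.2]],[0,[0,0,0],[0,0,8.2]],[0,[0,0,0],[0,0,8.2]],[0,[0,0,0],[0,0,8.2]],[0,[0,0,0],[0,0,8.2]],[0,[0,0,0],[0,0,8.2]]]'>/dev/null; python3 -m crank '[[0,[0,0,0],[0,0,8.2]],[0,[0,0,0],[0,0,8.2]],[0,[0,0,0],[0,0,8.2]],[0,[0,0,0],[0,0,0]],[0,[0,0,0],[0,0,0]],[0,[0,0,0],[0,0,0]]]'; python3 go.py .6073 -.0212 .15 101.6
```

```text
time: 17.85
tool_pos: [0.4301, -0.2639, 0.1718]
ee_rot: [-3.141, 0.001, 0.204]
wrist_force: [0.5, 0.0, 0.8]
width: 0.0939
finger_force: 0.0
shift mm [ 222.8 -201.6   21.9] at [ 0.4301 -0.2639  0.1718] tooly -78.29
turn [-0.05  0.04  0.11] shift after turn [ 222.4 -202.1   21.8]
```

```bash
python3 -m crank '[[0,[0.022,-0.020,0],[0,0,0.1]],[0,[0.031,-0.028,0],[0,0,0]],[0,[0.0335,-0.0305,0],[0,0,0]],[0,[0.0335,-0.0305,0],[0,0,0]],[0,[0.0335,-0.0305,0],[0,0,0]],[0,[0.031,-0.028,0],[0,0,0]],[0,[0.0245,-0.022,0],[0,0,0]],[0,[0.0135,-0.012,0],[0,0,0]]]'>/dev/null;python3 -m crank '[[0,[0,0,0.03],[0,0,0]],[0,[0,0,0.03],[0,0,0]],[0,[0,0,0.03],[0,0,0]],[0,[0,0,0.015],[0,0,0]],[0,[0,0,0],[0,0,0]],[0,[0,0,0],[0,0,0]],[0,[0,0,0],[0,0,0]],[0,[0,0,0],[0,0,0]]]';python3 go.py .6073 -.0212 .018 101.6
```

```text
time: 19.45
tool_pos: [0.6094, -0.0225, 0.0697]
ee_rot: [3.14, -0.004, 0.201]
wrist_force: [0.2, 0.3, 0.3]
width: 0.0937
finger_force: 0.0
shift mm [-2.  -1.7 51.7] at [ 0.6094 -0.0225  0.0697] tooly -78.51
turn [ 0.07 -0.21 -0.11] shift after turn [-1.8 -1.7 51.7]
```

```bash
python3 -m crank '[[0,[-0.002,-0.0015,0.01],[0,0,0]],[0,[0,0,0.018],[0,0,0]],[0,[0,0,0.015],[0,0,0]],[0,[0,0,0.008],[0,0,0]],[0,[0,0,0],[0,0,0]],[0,[0,0,0],[0,0,0]],[0,[0,0,0],[0,0,0]],[0,[0,0,0],[0,0,0]]]';python3 go.py .6073 -.0212 .018 101.6
```

```text
time: 20.25
tool_pos: [0.6066, -0.0212, 0.0175]
ee_rot: [3.141, -0.002, 0.201]
wrist_force: [-0.8, 0.3, 0.6]
width: 0.0938
finger_force: 0.0
shift mm [ 0.7  0.2 -0.5] at [ 0.6066 -0.0212  0.0175] tooly -78.5
turn [ 0.03 -0.1  -0.1 ] shift after turn [ 0.7  0.2 -0.5]
```

```bash
python3 -m crank '[[1,[0,0,0],[0,0,0]],[1,[0,0,0],[0,0,0]],[1,[0,0,0],[0,0,0]],[1,[0,0,0],[0,0,0]],[1,[0,0,0],[0,0,0]],[1,[0,0,0],[0,0,0]],[1,[0,0,0],[0,0,0]],[1,[0,0,0],[0,0,0]]]';python3 go.py .6073 -.0212 .018 101.6; python3 -m crank '[[1,[0,0,-0.01],[0,0,0]],[1,[0,0,-0.02],[0,0,0]],[1,[0,0,-0.02],[0,0,0]],[1,[0,0,-0.01],[0,0,0]],[1,[0,0,0],[0,0,0]],[1,[0,0,0],[0,0,0]],[1,[0,0,0],[0,0,0]],[1,[0,0,0],[0,0,0]]]'; python3 go.py .541 .283 .08 108.2
```

```text
time: 21.05
tool_pos: [0.6058, -0.0209, 0.0164]
ee_rot: [-3.141, 0.0, 0.201]
wrist_force: [-0.1, -0.1, -0.7]
width: 0.0358
finger_force: 29.9
shift mm [ 1.4  0.6 -1.6] at [ 0.6058 -0.0209  0.0164] tooly -78.5
turn [-0.03  0.   -0.1 ] shift after turn [ 1.4  0.7 -1.6]
time: 21.85
tool_pos: [0.6049, -0.021, 0.0749]
ee_rot: [-3.141, 0.003, 0.201]
wrist_force: [-0.4, 0.0, -4.8]
width: 0.0358
finger_force: 29.9
shift mm [  -2.  -310.6   -4.8] at [ 0.6049 -0.021   0.0749] tooly -78.5
turn [-0.07  0.15 -6.7 ] shift after turn [  34.3 -308.7   -5.1]
```

```bash
python3 -m crank '[[1,[0,0,0],[0,0,-6.7]],[1,[0,0,0],[0,0,0]]]' >/dev/null; python3 -m crank '[[1,[0.0033,-0.031,0],[0,0,0]],[1,[0.0046,-0.043,0],[0,0,0]],[1,[0.005,-0.046,0],[0,0,0]],[1,[0.005,-0.046,0],[0,0,0]],[1,[0.005,-0.046,0],[0,0,0]],[1,[0.0046,-0.043,0],[0,0,0]],[1,[0.0036,-0.034,0],[0,0,0]],[1,[0.002,-0.0195,0],[0,0,0]]]' >/dev/null; python3 -m crank '[[1,[0,0,0],[0,0,0]],[1,[0,0,0],[0,0,0]],[1,[0,0,0.015],[0,0,0]],[1,[0,0,0.015],[0,0,0]],[1,[0,0,0.01],[0,0,0]],[1,[0,0,0],[0,0,0]],[1,[0,0,0],[0,0,0]],[1,[0,0,0],[0,0,0]]]'; python3 go.py .5395 .2826 .0075 108.2
```

```text
time: 23.65
tool_pos: [0.5415, 0.2824, 0.0371]
ee_rot: [-3.141, -0.001, 0.317]
wrist_force: [0.7, 0.4, -4.7]
width: 0.036
finger_force: 29.9
shift mm [-1.9 -0.8 29.6] at [0.5415 0.2824 0.0371] tooly -71.82
turn [-0.01 -0.08 -0.02] shift after turn [-1.9 -0.8 29.6]
```

```bash
python3 -m crank '[[1,[-0.0019,-0.0008,0.008],[0,0,0]],[1,[0,0,0.01],[0,0,0]],[1,[0,0,0.006],[0,0,0]],[1,[0,0,0.0025],[0,0,0]],[1,[0,0,0],[0,0,0]],[1,[0,0,0],[0,0,0]],[1,[0,0,0],[0,0,0]],[1,[0,0,0],[0,0,0]]]'; python3 go.py .5395 .2826 .0075 108.2
```

```text
time: 24.45
tool_pos: [0.5392, 0.2826, 0.0105]
ee_rot: [-3.141, -0.001, 0.318]
wrist_force: [-0.2, -0.3, -4.7]
width: 0.0358
finger_force: 29.9
shift mm [0.2 0.1 3. ] at [0.5392 0.2826 0.0105] tooly -71.8
turn [-0.01 -0.06 -0.  ] shift after turn [0.2 0.1 3. ]
```

```bash
python3 -m crank '[[1,[0,0,0.002],[0,0,0]],[1,[0,0,0.0015],[0,0,0]],[1,[0,0,0],[0,0,0]],[1,[0,0,0],[0,0,0]],[1,[0,0,0],[0,0,0]]]'; python3 -m crank '[[0,[0,0,0],[0,0,0]],[0,[0,0,0],[0,0,0]],[0,[0,0,0],[0,0,0]],[0,[0,0,0],[0,0,0]],[0,[0,0,0],[0,0,0]],[0,[0,0,0],[0,0,0]],[0,[0,0,-0.02],[0,0,0]],[0,[0,0,-0.04],[0,0,0]]]'>/dev/null;python3 -m crank '[[0,[0,0,-0.04],[0,0,0]],[0,[0,0,-0.04],[0,0,0]],[0,[0,0,-0.02],[0,0,0]],[0,[-0.03,0.04,0],[0,0,-8.3]],[0,[-0.03,0.04,0],[0,0,-8.3]],[0,[-0.03,0.04,0],[0,0,-8.3]],[0,[0,0,0],[0,0,-8.3]],[0,[0,0,0],[0,0,-8.3]]]'
cat > m3.py <<'E'
from h import *
from bench import vision
for n in("top","scene"):
    s=vision.snapshot(n); c=s["color"].astype(int); P=cloud(s)
    cv2.imwrite(f"pics/{n}3.png",s["color"][:,:,::-1])
    near=(np.hypot(P[...,0]-.541,P[...,1]-.283)<.07)&(s["z_map"]>0)
    vb=big(near&(P[...,2]>.026)&(P[...,2]<.05)) if n=="top" else big(near&(P[...,2]>.026)&(P[...,2]<.05)); print(n,"vb",vb.sum(),rect(s,vb,.033))
    pd=big(near&(c.min(2)>100)); print("white+block",rect(s,pd,.003))
    if n=="top": cv2.imwrite("pics/pad3.png",cv2.resize(s["color"][200:270,160:240,::-1],None,fx=7,fy=7,interpolation=2))
E
python3 m3.py; python3 go.py .43 -.2635 .16 11.6
```

```text
time: 24.95
tool_pos: [0.5393, 0.2826, 0.0074]
ee_rot: [-3.141, -0.001, 0.318]
wrist_force: [-1.5, -1.5, 2.9]
width: 0.0358
finger_force: 29.9
time: 26.55
tool_pos: [0.5124, 0.1387, 0.1668]
ee_rot: [3.141, -0.001, 1.032]
wrist_force: [-0.2, 0.5, -0.1]
width: 0.0937
finger_force: 0.0
top vb 43 [558.9 274.7  20.7  12.6  14.4]
white+block [566.4 291.5  65.   44.3 -72.2]
scene vb 134 [539.  287.   52.4  23.7  16.3]
white+block [537.1 291.   94.   79.1  18.1]
shift mm [-387.9  137.9    6.6] at [0.5125 0.1398 0.1667] tooly -31.12
turn [ 2.000e-02 -2.000e-02 -4.272e+01] shift after turn [-378.5 -161.9    6.7]
```

View pics/pad3.png

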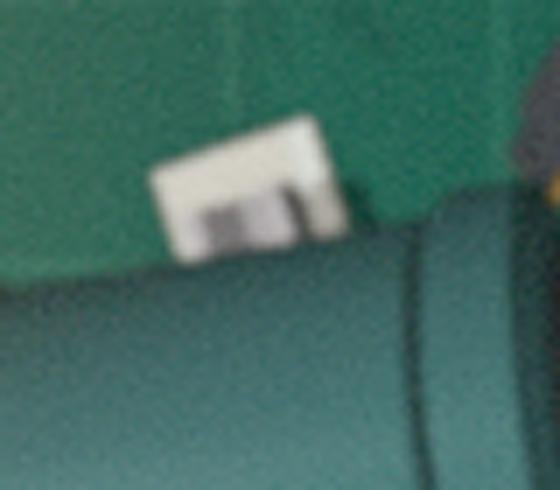

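View pics/scene3.png

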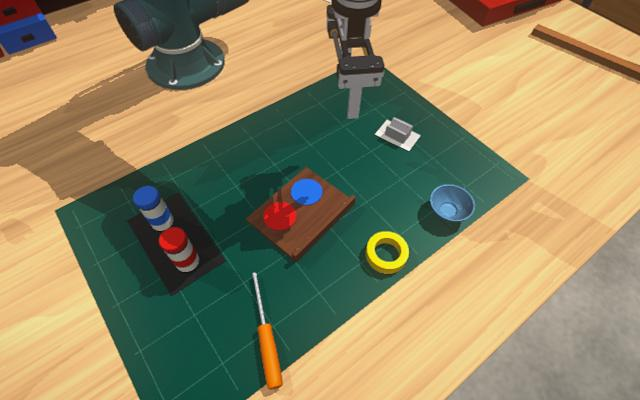

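The block sits on the white pad at (398,129) in the scene view, and both pots stand on the mat at (153,208) and (178,250). The arm hides the pad from above, so I'll move on to the blue pot and check from there.

```bash
python3 -m crank '[[0,[0,0,0],[0,0,-8.5]],[0,[0,0,0],[0,0,-8.5]],[0,[0,0,0],[0,0,-8.5]],[0,[0,0,0],[0,0,-8.5]],[0,[0,0,0],[0,0,-8.5]],[0,[0,0,0],[0,0,0]],[0,[-0.02,-0.009,0],[0,0,0]],[0,[-0.04,-0.017,0],[0,0,0]]]' >/dev/null
python3 -m crank '[[0,[-0.043,-0.0185,0],[0,0,0]],[0,[-0.043,-0.0185,0],[0,0,0]],[0,[-0.043,-0.0185,0],[0,0,0]],[0,[-0.043,-0.0185,0],[0,0,0]],[0,[-0.043,-0.0185,0],[0,0,0]],[0,[-0.043,-0.0185,0],[0,0,0]],[0,[-0.035,-0.015,0],[0,0,0]],[0,[-0.018,-0.008,0],[0,0,0]]]' >/dev/null
python3 -m crank '[[0,[0,0,0],[0,0,0]],[0,[0,0,0],[0,0,0]],[0,[0,0,0],[0,0,0]]]'
python3 m3.py; python3 go.py .4303 -.264 .043 11.6
```

```text
time: 28.55
tool_pos: [0.4297, -0.254, 0.1665]
ee_rot: [3.141, -0.001, 1.77]
wrist_force: [0.6, -0.7, -0.1]
width: 0.0941
finger_force: 0.0
top vb 127 [538.1 290.8  49.9  18.9  17.6]
white+block [541.4 283.2  97.5  65.2  18.6]
scene vb 135 [538.8 287.7  50.9  23.4  20.8]
white+block [537.1 291.1  94.   79.3  18.1]
shift mm [-10.1  -1.5 123.6] at [ 0.4297 -0.2539  0.1666] tooly 11.5
turn [ 0.02 -0.01 -0.1 ] shift after turn [-10.1  -1.5 123.6]
```

View pics/pad3.png

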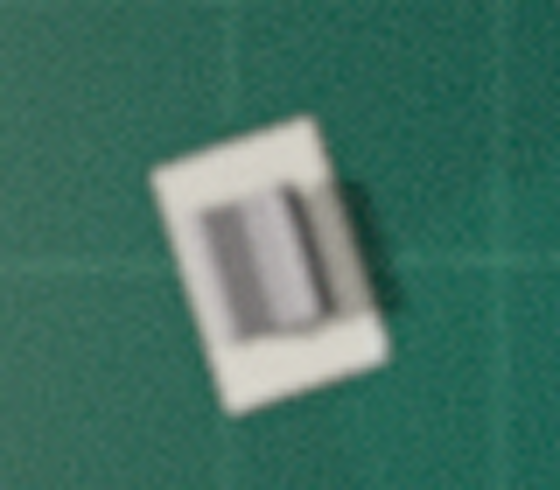

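The block lies parallel to the pad. Its groove confuses the height mask, so I'll check the centring with the depth cloud in pad axes.

```bash
cat > m4.py <<'E'
from h import *
from bench import vision
a=np.radians(18.2); A=np.array([[np.cos(a),np.sin(a)],[-np.sin(a),np.cos(a)]])
for n in("top","scene"):
    s=vision.snapshot(n); P=cloud(s); c=s["color"].astype(int)
    q=(P[...,:2]-[.541,.283])@A.T*1000; z=P[...,2]*1000
    near=(abs(q[...,0])<60)&(abs(q[...,1])<45)&(s["z_map"]>0)
    e=lambda m:np.percentile(q[m],[2,98],axis=0).round(1).tolist()
    print(n,"above12",e(near&(z>14)),"above27",e(near&(z>29)),"pad white low",e(near&(z<10)&(c.min(2)>130)))
    if n=="top":
        for u,v in [(187,212),(290,183),(328,318),(227,342)]: print(((ray(s,[160+(u-3)/7,200+(v-3)/7],.033)-[.541,.283])@A.T*1000).round(1))
        for u,v in [(150,172),(313,117),(390,358),(232,415)]: print("pad",((ray(s,[160+(u-3)/7,200+(v-3)/7],.003)-[.541,.283])@A.T*1000).round(1))
E
python3 m4.py
```

```text
top above12 [[-24.5, -18.7], [23.8, 17.1]] above27 [[-24.0, -18.7], [24.0, 17.2]] pad white low [[-46.0, -29.2], [47.3, 30.9]]
[[25.6 13.6]]
[[ 23.5 -24.3]]
[[-26.7 -22.3]]
[[-23.   14.1]]
pad [[47.2 31.1]]
pad [[ 46.9 -31.8]]
pad [[-46.6 -31.4]]
pad [[-47.4  29.6]]
scene above12 [[-25.6, -21.6], [23.3, 15.3]] above27 [[-25.4, -21.4], [22.9, 16.5]] pad white low [[-45.9, -29.4], [44.1, 30.1]]
```

The block is centred to about 1 mm lengthwise and 2 mm across, and it is square to the pad, so I'll leave it. Now the blue pot goes home.

```bash
python3 -m crank '[[0,[-0.010,-0.0015,0],[0,0,0]],[0,[0,0,0.02],[0,0,0]],[0,[0,0,0.02],[0,0,0]],[0,[0,0,0],[0,0,0]],[0,[0,0,0],[0,0,0]],[0,[0,0,0],[0,0,0]],[0,[0,0,0],[0,0,0]]]'; python3 go.py .4303 -.264 .043 11.6
```

```text
time: 29.45
tool_pos: [0.4305, -0.2657, 0.1279]
ee_rot: [3.14, 0.002, 1.771]
wrist_force: [0.4, 0.1, 0.3]
width: 0.0941
finger_force: 0.0
shift mm [ 1.9  0.  84.9] at [ 0.4305 -0.2657  0.1279] tooly 11.45
turn [ 0.09  0.11 -0.15] shift after turn [ 1.7  0.2 84.9]
```

```bash
python3 -m crank '[[0,[0.0015,0,0.02],[0,0,0]],[0,[0,0,0.027],[0,0,0]],[0,[0,0,0.025],[0,0,0]],[0,[0,0,0.012],[0,0,0]],[0,[0,0,0],[0,0,0]],[0,[0,0,0],[0,0,0]],[0,[0,0,0],[0,0,0]],[0,[0,0,0],[0,0,0]]]';python3 -m crank '[[1,[0,0,0],[0,0,0]],[1,[0,0,0],[0,0,0]],[1,[0,0,0],[0,0,0]],[1,[0,0,0],[0,0,0]],[1,[0,0,0],[0,0,0]],[1,[0,0,0],[0,0,0]],[1,[0,0,0],[0,0,0]],[1,[0,0,0],[0,0,0]]]'
```

```text
time: 30.25
tool_pos: [0.4304, -0.2644, 0.0441]
ee_rot: [3.14, 0.002, 1.771]
wrist_force: [0.5, -0.4, 0.3]
width: 0.094
finger_force: 0.0
time: 31.05
tool_pos: [0.4296, -0.2636, 0.0425]
ee_rot: [3.141, -0.0, 1.771]
wrist_force: [0.5, 0.3, -0.3]
width: 0.0437
finger_force: 30.0
```

```bash
python3 -m crank '[[1,[0,0,-0.01],[0,0,0]],[1,[0,0,-0.02],[0,0,0]],[1,[0,0,-0.02],[0,0,0]],[1,[0,0,-0.015],[0,0,0]],[1,[0,0,-0.005],[0,0,0]],[1,[0,0,0],[0,0,0]],[1,[0,0,0],[0,0,0]],[1,[0,0,0],[0,0,0]]]';python3 go.py .5515 .0075 .113 11.6
```

```text
time: 31.85
tool_pos: [0.4289, -0.2632, 0.1112]
ee_rot: [-3.14, -0.002, 1.771]
wrist_force: [-1.2, 0.1, -2.2]
width: 0.0436
finger_force: 30.0
shift mm [240.9 173.9  -1.6] at [ 0.4289 -0.2632  0.1112] tooly 11.45
turn [-0.09 -0.11 -0.15] shift after turn [240.5 174.6  -1.8]
```

```bash
python3 -m crank '[[1,[0.019,0.014,0],[0,0,0]],[1,[0.034,0.0245,0],[0,0,0]],[1,[0.039,0.028,0],[0,0,0]],[1,[0.039,0.028,0],[0,0,0]],[1,[0.039,0.028,0],[0,0,0]],[1,[0.036,0.026,0],[0,0,0]],[1,[0.024,0.0175,0],[0,0,0]],[1,[0.012,0.0085,0],[0,0,0]]]'>/dev/null;python3 -m crank '[[1,[0,0,0],[0,0,0]],[1,[0,0,0],[0,0,0]],[1,[0,0,0.010],[0,0,0]],[1,[0,0,0.015],[0,0,0]],[1,[0,0,0.015],[0,0,0]],[1,[0,0,0.008],[0,0,0]],[1,[0,0,0],[0,0,0]],[1,[0,0,0],[0,0,0]]]'; python3 go.py .5515 .0085 .0535 11.6
```

```text
time: 33.45
tool_pos: [0.5523, 0.008, 0.0642]
ee_rot: [-3.141, -0.0, 1.771]
wrist_force: [-0.5, 0.2, -1.2]
width: 0.0434
finger_force: 30.0
shift mm [ 0.6 -0.7 10.7] at [0.5523 0.008  0.0642] tooly 11.44
turn [-0.03 -0.01 -0.16] shift after turn [ 0.6 -0.7 10.7]
```

```bash
python3 -m crank '[[1,[0.0005,-0.0005,0.005],[0,0,0]],[1,[0,0,0.004],[0,0,0]],[1,[0,0,0.002],[0,0,0]],[1,[0,0,0],[0,0,0]],[1,[0,0,0],[0,0,0]],[1,[0,0,0],[0,0,0]]]'
```

```text
time: 34.05
tool_pos: [0.552, 0.0086, 0.0536]
ee_rot: [3.141, -0.0, 1.771]
wrist_force: [-1.0, 1.3, -2.6]
width: 0.0435
finger_force: 30.0
```

```bash
python3 -m crank '[[1,[0,0,0.001],[0,0,0]],[1,[0,0,0],[0,0,0]],[1,[0,0,0],[0,0,0]],[1,[0,0,0],[0,0,0]]]'; python3 -m crank '[[0,[0,0,0],[0,0,0]],[0,[0,0,0],[0,0,0]],[0,[0,0,0],[0,0,0]],[0,[0,0,0],[0,0,0]],[0,[0,0,0],[0,0,0]],[0,[0,0,0],[0,0,0]],[0,[0,0,-0.02],[0,0,0]],[0,[0,0,-0.04],[0,0,0]]]'>/dev/null;python3 -m crank '[[0,[0,0,-0.04],[0,0,0]],[0,[0,0,-0.02],[0,0,0]],[0,[0,0,0],[0,0,0]],[0,[0,0,0],[0,0,0]],[0,[0,0,0],[0,0,0]]]'; python3 go.py .5405 -.2635 .17 11.6
```

```text
time: 34.45
tool_pos: [0.552, 0.0085, 0.0534]
ee_rot: [3.141, 0.0, 1.771]
wrist_force: [-2.6, 0.2, 4.8]
width: 0.0438
finger_force: 30.0
time: 35.75
tool_pos: [0.5507, 0.0086, 0.17]
ee_rot: [-3.138, -0.001, 1.771]
wrist_force: [0.3, 0.3, 0.4]
width: 0.094
finger_force: 0.0
shift mm [-2.647e+02 -6.410e+01 -1.000e-01] at [0.5507 0.0086 0.17  ] tooly 11.46
turn [-0.23 -0.07 -0.14] shift after turn [-264.5  -64.7    0. ]
```

```bash
python3 -m crank '[[0,[-0.036,-0.0085,0],[0,0,0]],[0,[-0.046,-0.0112,0],[0,0,0]],[0,[-0.046,-0.0112,0],[0,0,0]],[0,[-0.046,-0.0112,0],[0,0,0]],[0,[-0.046,-0.0112,0],[0,0,0]],[0,[-0.031,-0.0075,0],[0,0,0]],[0,[-0.0135,-0.0035,0],[0,0,0]],[0,[0,0,0],[0,0,0]]]'>/dev/null;python3 -m crank '[[0,[0,0,0],[0,0,0]],[0,[0,0,0],[0,0,0]],[0,[0,0,0.02],[0,0,0]],[0,[0,0,0.02],[0,0,0]],[0,[0,0,0],[0,0,0]],[0,[0,0,0],[0,0,0]],[0,[0,0,0],[0,0,0]]]'; python3 go.py .5405 -.2635 .045 11.6
```

```text
time: 37.25
tool_pos: [0.5423, -0.2631, 0.1341]
ee_rot: [3.14, 0.001, 1.772]
wrist_force: [0.7, 0.1, 1.1]
width: 0.0942
finger_force: 0.0
shift mm [ 0.1 -2.  89.1] at [ 0.5423 -0.2631  0.1341] tooly 11.52
turn [ 0.11  0.08 -0.08] shift after turn [-0.  -1.8 89.1]
```

```bash
python3 -m crank '[[0,[0,-0.0015,0.02],[0,0,0]],[0,[0,0,0.03],[0,0,0]],[0,[0,0,0.026],[0,0,0]],[0,[0,0,0.012],[0,0,0]],[0,[0,0,0],[0,0,0]],[0,[0,0,0],[0,0,0]],[0,[0,0,0],[0,0,0]],[0,[0,0,0],[0,0,0]]]';python3 -m crank '[[1,[0,0,0],[0,0,0]],[1,[0,0,0],[0,0,0]],[1,[0,0,0],[0,0,0]],[1,[0,0,0],[0,0,0]],[1,[0,0,0],[0,0,0]],[1,[0,0,0],[0,0,0]],[1,[0,0,0],[0,0,0]],[1,[0,0,0],[0,0,0]]]'
```

```text
time: 38.05
tool_pos: [0.541, -0.2644, 0.0464]
ee_rot: [3.139, 0.002, 1.771]
wrist_force: [0.3, -0.1, 0.6]
width: 0.0939
finger_force: 0.0
time: 38.85
tool_pos: [0.5401, -0.2637, 0.0445]
ee_rot: [3.141, -0.0, 1.771]
wrist_force: [0.6, 0.5, -0.2]
width: 0.0438
finger_force: 30.0
```

```bash
python3 -m crank '[[1,[0,0,-0.01],[0,0,0]],[1,[0,0,-0.02],[0,0,0]],[1,[0,0,-0.02],[0,0,0]],[1,[0,0,-0.015],[0,0,0]],[1,[0,0,-0.005],[0,0,0]],[1,[0,0,0],[0,0,0]],[1,[0,0,0],[0,0,0]],[1,[0,0,0],[0,0,0]]]';python3 go.py .5687 -.0702 .113 11.6
```

```text
time: 39.65
tool_pos: [0.5392, -0.2633, 0.113]
ee_rot: [-3.14, -0.002, 1.771]
wrist_force: [0.2, 0.1, -2.5]
width: 0.0437
finger_force: 30.0
shift mm [183.4  67.3   0.2] at [ 0.5392 -0.2633  0.113 ] tooly 11.45
turn [-0.11 -0.11 -0.15] shift after turn [183.2  67.7  -0. ]
```

```bash
python3 -m crank '[[1,[0.018,0.0065,0],[0,0,0]],[1,[0.036,0.013,0],[0,0,0]],[1,[0.042,0.0155,0],[0,0,0]],[1,[0.042,0.0155,0],[0,0,0]],[1,[0.029,0.011,0],[0,0,0]],[1,[0.016,0.006,0],[0,0,0]],[1,[0,0,0],[0,0,0]],[1,[0,0,0],[0,0,0]]]'>/dev/null;python3 -m crank '[[1,[0,0,0.010],[0,0,0]],[1,[0,0,0.015],[0,0,0]],[1,[0,0,0.015],[0,0,0]],[1,[0,0,0.008],[0,0,0]],[1,[0,0,0],[0,0,0]],[1,[0,0,0],[0,0,0]],[1,[0,0,0],[0,0,0]]]'; python3 go.py .5687 -.0702 .0555 11.6
```

```text
time: 41.15
tool_pos: [0.5703, -0.0712, 0.0672]
ee_rot: [3.14, 0.001, 1.771]
wrist_force: [0.9, 0.4, -1.1]
width: 0.0436
finger_force: 30.0
shift mm [ 1.3 -1.4 11.7] at [ 0.5703 -0.0712  0.0672] tooly 11.45
turn [ 0.08  0.03 -0.15] shift after turn [ 1.3 -1.4 11.7]
```

```bash
python3 -m crank '[[1,[0.001,-0.001,0.005],[0,0,0]],[1,[0,0,0.004],[0,0,0]],[1,[0,0,0.0025],[0,0,0]],[1,[0,0,0],[0,0,0]],[1,[0,0,0],[0,0,0]],[1,[0,0,0],[0,0,0]],[1,[0,0,0],[0,0,0]]]'
```

```text
time: 41.85
tool_pos: [0.5685, -0.0701, 0.0553]
ee_rot: [3.142, -0.0, 1.771]
wrist_force: [-1.5, 0.8, 2.7]
width: 0.0435
finger_force: 30.0
```

```bash
python3 -m crank '[[0,[0,0,0],[0,0,0]],[0,[0,0,0],[0,0,0]],[0,[0,0,0],[0,0,0]],[0,[0,0,0],[0,0,0]],[0,[0,0,0],[0,0,0]],[0,[0,0,0],[0,0,0]],[0,[0,0,-0.02],[0,0,0]],[0,[0,0,-0.04],[0,0,0]]]'>/dev/null;python3 -m crank '[[0,[0,0,-0.04],[0,0,0]],[0,[0,0,-0.04],[0,0,0]],[0,[-0.03,-0.03,-0.02],[0,0,0]],[0,[-0.03,-0.03,0],[0,0,0]],[0,[-0.03,-0.03,0],[0,0,0]],[0,[-0.03,-0.03,0],[0,0,0]],[0,[-0.03,-0.03,0],[0,0,0]],[0,[-0.02,-0.02,0],[0,0,0]]]';python3 -m crank '[[0,[-0.03,-0.01,0],[0,0,0]],[0,[-0.03,-0.01,0],[0,0,0]],[0,[0,0,0],[0,0,0]],[0,[0,0,0],[0,0,0]],[0,[0,0,0],[0,0,0]]]'
python3 - <<'E'
from h import *
from bench import vision
for n in("top","scene"):
    s=vision.snapshot(n); np.savez(n+"9.npz",**s); cv2.imwrite(f"pics/{n}9.png",s["color"][:,:,::-1]); P=cloud(s)
    for nm,x,y in(("red",.5685,-.0705),("blue",.5515,.0078)):
        m=(np.hypot(P[...,0]-x,P[...,1]-y)<.035)&(P[...,2]>.1)&(s["z_map"]>0)
        uv=np.argwhere(m)[:,::-1]; w=ray(s,uv,.109)*1000
        print(n,nm,np.median(P[...,2][m]).round(4),w.mean(0).round(1),cv2.minEnclosingCircle(w.astype(np.float32)))
E
python3 m4.py
```

```text
time: 43.45
tool_pos: [0.4341, -0.2726, 0.2152]
ee_rot: [-3.141, 0.001, 1.769]
wrist_force: [-0.4, -0.2, -0.1]
width: 0.0941
finger_force: 0.0
time: 43.95
tool_pos: [0.4282, -0.3326, 0.215]
ee_rot: [3.141, -0.001, 1.772]
wrist_force: [1.1, -0.0, 0.3]
width: 0.094
finger_force: 0.0
top red 0.1096 [569.6 -69.3] ((569.6929931640625, -69.06689453125), 22.537925720214844)
top blue 0.1094 [553.2   8. ] ((553.398193359375, 8.212884902954102), 22.45597267150879)
scene red 0.1092 [571.8 -73. ] ((572.2679443359375, -71.89826202392578), 25.12200927734375)
scene blue 0.1091 [555.7   4.3] ((556.1100463867188, 5.5543532371521), 25.024921417236328)
top above12 [[-24.5, -18.7], [23.7, 16.5]] above27 [[-24.1, -18.8], [23.8, 17.1]] pad white low [[-46.0, -29.3], [47.0, 30.5]]
[[25.6 13.6]]
[[ 23.5 -24.3]]
[[-26.7 -22.3]]
[[-23.   14.1]]
pad [[47.2 31.1]]
pad [[ 46.9 -31.8]]
pad [[-46.6 -31.4]]
pad [[-47.4  29.6]]
scene above12 [[-25.3, -21.5], [23.5, 15.0]] above27 [[-25.3, -21.3], [23.0, 15.6]] pad white low [[-45.9, -29.6], [44.3, 29.3]]
```

View pics/scene9.png

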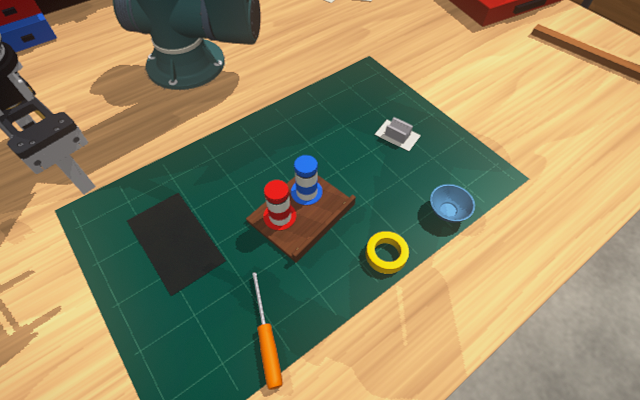

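View pics/top9.png

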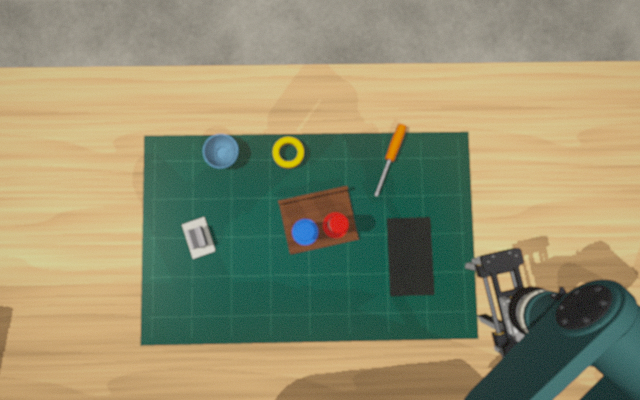

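Both views show the pots upright on their own marks, within about 2 mm of the centres. The V-block is on the pad at (198,237), and the bowl, tape roll and screwdriver haven't moved. I'm handing in.

```bash
python3 -c "
from bench import robot
print(robot.close_job())"
```

```text
the job is handed in; nothing more can be done
None
```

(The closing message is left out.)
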